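Line up the spice carrier and hold it level

ROBOT

A 6-joint arm with a two-finger parallel gripper is mounted at the origin on a cart in front of the work surface, level with it; the furniture and walls round the work are solid. World frame = base frame: x ahead of the robot, y to its left, z up, the work surface at z = 0. Lengths are in m, angles in degrees, forces in N, time in s.
With the tool pointing down it reaches from about 0.325 to 0.775 m from the base axis. Payload 9.3 kg.
Tool frame: the origin (TCP) lies between the finger pads; the fingertips stand ctrl.tip_reach ahead of it and the grasp point (between the pads) lies 6 mm ahead of it (ctrl.tip_reach is the distance from the TCP to the fingertips, in m); z points along the fingers, y is the line along which they close (so a half turn about z gives the same grasp; the last joint's range is limited). The gripper opens to 85 mm and grips with 20 to 120 N. Pads are 22 mm wide; open, the fingers measure 114 mm over their backs; the gripper's body (76 mm by 85 mm) begins 54 mm behind the grasp point. The pads swing forward as they close: fully open they stand 13 mm farther back than shut.
Start: joints at [54.97, 14.817, 1.232, 76.415, 0, 81.257], TCP at [0.244, 0.493, 0.256] pointing down, gripper open.
Joint ranges: [-174.27, 174.27], [-52.1, 104.24], [-59.71, 78.15], [-110.17, 111.67], [-87.03, 83.33], [-180, 180]. Speed limits (degrees/s): [127.2, 127.2, 159.86, 180, 180, 180].

INTERFACE

Orientations are given as [roll, pitch, yaw] about the fixed x, y, z axes, in that order (R = Rz(yaw) Ry(pitch) Rx(roll)).
In Python, from bench import ctrl, eyes, job gives the robot as it stands.
- The arm moves only by the tool arm_command, never from a script. Its argument "increments" is a list of rows, each an object of numbers: "dx", "dy", "dz": the shift along the tool's x, y, z normalised to -1 to 1, where 1 is 0.1 m; "wx", "wy", "wz": the turn, a rotation vector about the tool's x, y, z normalised to -1 to 1, where 1 is 30 degrees; "fingers": the opening, from 0 (shut) to 1 (fully open). A call has 1 to 12 rows; each row is the pose to reach, as a shift and turn from the pose commanded when the call began, along the tool's axes at that moment; what a row does not reach only later rows make up. A row lasts 1/8 s, in which the tool goes at most 62.5 mm and 10.7 degrees, less where a joint would pass 70% of its speed; a pose out of reach is approached as far as the arm can. A call with a number of a shift or a turn outside -1 to 1 is refused whole. A call with a gripper value outside its range is refused whole. The fingers move at their own pace and stop on an object; "grip_force" is the grip in N (left out, the last holds). Time passes only in rows, so rows that repeat a pose let the fingers close. It gives the time, the measured TCP pose, the force, the opening and the grip force at its end, in the units of the state.
- ctrl.observe(): the state, without advancing time (a new reading comes with each control period).
- eyes.camera(name): name is "side" or "top"; returns a dict with "pixels" (480x640x3 uint8, red, green, blue), "fov_y" (degrees; the focal length in pixels is half the picture's height over the tangent of half this angle, whatever the lens; pixels are square), "cx", "cy" (the principal point, pixels), "dist_coeffs" ([k1, k2, p1, p2, k3] as OpenCV has them; the pictures are not rectified), "R" (3x3) and "t" (3): a world point X has camera coordinates R X + t. Camera axes: x right, y down, z forward; pixel columns grow to the right and rows downward; lengths in m; the calibration is good to about 2 mm. A picture is of the moment at which its call begins. There is no depth.
- job.finish_job(): hands the job in; it is judged then, once.
The state is a dict: "t": time; "qpos": joint angles; "qd": joint speeds; "joint_efforts": joint torques, N m; "tcp_pos": TCP position; "orientation": TCP orientation; "force": force on the tool from outside, world axes, zero at the start; "moment": the same for the moment, N m; "grip_width": opening from 0.0 (shut) to 1.0 (fully open); "gripper_force": force on a finger pad.
Only numpy, scipy, OpenCV 4.12 (cv2) and the standard library are available. Lean on these libraries where they do the work, as an engineer would, in place of code of your own. Each camera call takes 0.05 s, during which the arm holds its last target. There are 200 camera calls.

TASK

Tidy the wooden spice carrier where it stands: move its four jars over so that each one stands in the middle of its own inlaid ring, giving one straight, even row with the handle halfway (any jar may take any ring). Then take the carrier by its handle, lift it, keeping it level, to about 10 cm above the worktop, and finish while still holding it there, level and still, with all four jars standing in their row. Do not knock a jar over, and leave the mug, tin, garlic and pepper mill where they are.

Things in the scene. Friction and masses are not known exactly. Their poses are not given: they have to be found in the camera images.
- carrier: loose light-wood tray for spice jars, 120 (its x) x 350 mm (its y, roughly left-right), floor 10 mm thick, lip 18 mm high and 6 mm thick all round, upright handle in the middle, four flush inlaid dark rings in a straight row along its y, two each side of the handle, at y = +140, +70, -70, -140 mm, x = 0. About 0.32 kg, 0.8 kg with the jars. Origin: centre of the underside; z up.
- grip (a point): centre of the carrier's handle grip, 138 mm above the carrier's underside: a straight wooden bar 60 mm long along the carrier's y, 16 mm thick along its x and 24 mm high (from 126 to 150 mm above the underside), on a post 16 mm by 24 mm. Take it from above with the fingers either side along the carrier's x. Axes as the carrier's.
- place_1 (a point): centre of the inlaid ring (outer diameter 54 mm, 3.5 mm wide) at y = +140 mm on the carrier, at the top of the tray's floor, 10 mm above the carrier's underside.
- place_2 (a point): centre of the inlaid ring (outer diameter 54 mm, 3.5 mm wide) at y = +70 mm on the carrier, at the top of the tray's floor, 10 mm above the carrier's underside.
- place_3 (a point): centre of the inlaid ring (outer diameter 54 mm, 3.5 mm wide) at y = -70 mm on the carrier, at the top of the tray's floor, 10 mm above the carrier's underside.
- place_4 (a point): centre of the inlaid ring (outer diameter 54 mm, 3.5 mm wide) at y = -140 mm on the carrier, at the top of the tray's floor, 10 mm above the carrier's underside.
- jar_a: one of four loose, equally shaped spice jars: round, 45 mm in diameter, 106 mm tall with its red screw cap (45 mm across, the top 21 mm), about 0.11 kg. Stands upright on the tray floor, beside a ring: 19 to 26 mm to one side of the row and up to 8 mm along it. Which jar is where varies. Origin: centre of its underside. Slides easily; grip it by the cap.
- jar_b: one of four loose, equally shaped spice jars: round, 45 mm in diameter, 106 mm tall with its red screw cap (45 mm across, the top 21 mm), about 0.11 kg. Stands upright on the tray floor, beside a ring: 19 to 26 mm to one side of the row and up to 8 mm along it. Which jar is where varies. Origin: centre of its underside. Slides easily; grip it by the cap.
- jar_c: one of four loose, equally shaped spice jars: round, 45 mm in diameter, 106 mm tall with its red screw cap (45 mm across, the top 21 mm), about 0.11 kg. Stands upright on the tray floor, beside a ring: 19 to 26 mm to one side of the row and up to 8 mm along it. Which jar is where varies. Origin: centre of its underside. Slides easily; grip it by the cap.
- jar_d: one of four loose, equally shaped spice jars: round, 45 mm in diameter, 106 mm tall with its red screw cap (45 mm across, the top 21 mm), about 0.11 kg. Stands upright on the tray floor, beside a ring: 19 to 26 mm to one side of the row and up to 8 mm along it. Which jar is where varies. Origin: centre of its underside. Slides easily; grip it by the cap.
- mug: Bystander, to be left alone: mug with a handle, 82 mm in diameter, 97 mm tall, to the left of the carrier. Loose. Origin: centre of its underside.
- tin: Bystander, to be left alone: food tin, 75 mm in diameter, 58 mm tall, behind the carrier. Loose. Origin: centre of its underside.
- garlic: Bystander, to be left alone: garlic bulb, about 60 mm, behind the carrier. Loose. Origin: centre of its underside.
- pepper_mill: Bystander, to be left alone: dark wooden pepper mill, 58 mm in diameter, 170 mm tall, behind the carrier on the right. Loose. Origin: centre of its underside.
- cabinet_edge (a point): middle of the front lower edge of the wooden moulding under the wall cabinets, a fixed obstacle above the work: the edge runs left-right for about 0.85 m, all along the carrier's range, and all behind it is solid above this height. The carrier stands in front of it; keep the wrist and forearm on the robot's side of it. World axes.
Not all that is in view belongs to the job. Leave any green or yellow look-alike of the jar_b alone. Leave any green or purple look-alike of the jar_d alone.

How it is judged:
By the outcome, as a careful person would: the job done as asked, in the order asked, and still so for the second after the job is handed in, while the arm keeps its last pose, push and grip.
It also fails if it takes over 58 s, if anything falls off the work surface, if the arm or the gripper's body presses on something with over 40 N, if the wrist force passes 120 N, or if a joint passes its speed limit or range.

## Working session

There is one attempt and no reset: what is moved stays moved. The work goes in short steps, Python scripts to look and compute and a tool call to move; the robot and the scene stay as the last step left them, time stands still between calls to the robot, and variables do not carry over. Pictures are saved under pics/ and viewed, at most 10 in all, crops included, and the job is handed in when it is done.

Besides the shell and the picture viewer there is one more tool, called after "Request:" by a JSON object that holds its "api" and its "payload", one argument or row to a line. arm_command: Moves the arm, as the interface text tells. Its arguments: {"type":"object","properties":{"increments":{"type":"array"},"grip_force":{"type":"number"}},"required":["increments"]}

```bash
mkdir -p pics; python3 - <<'E'
from bench import ctrl, eyes, job
import cv2,pickle
d={}
for n in("top","side"):
    c=eyes.camera(n);d[n]=c;cv2.imwrite(f"pics/{n}0.png",c["pixels"][:,:,::-1])
    print(n,c["fov_y"],c["cx"],c["cy"],c["dist_coeffs"],c["R"],c["t"])
pickle.dump(d,open("cam0.pkl","wb"))
print(ctrl.tip_reach,ctrl.observe())
E
```

```text
top 51.090969775466576 314.57207229080586 233.19111868523862 [-0.11863877  0.          0.          0.          0.        ] [[-0.01484031 -0.99987265  0.00586998]
 [-0.98953575  0.01384372 -0.14362228]
 [ 0.14352272 -0.00793996 -0.98961517]] [0.02575443 0.63243762 1.67756484]
side 51.367727542374006 323.83716191645254 235.52539283494778 [-0.0577047  0.         0.         0.         0.       ] [[ 0.93650856 -0.35049655  0.01019258]
 [-0.19260682 -0.53849074 -0.82032331]
 [ 0.2930091   0.76627664 -0.57180921]] [-0.56380754  0.32439815  1.19199266]
0.025 {'t': 0.1, 'qpos': array([5.49673721e+01, 1.48482508e+01, 1.19448269e+00, 7.64176156e+01,
       5.29914858e-04, 8.12565427e+01]), 'qd': array([-0.08657702, -0.14139392,  0.03707439, -0.06962925,  0.07681948,
        0.00459086]), 'joint_efforts': array([ 5.81272063e-03, -5.56688583e+01,  3.45072949e+01,  1.15251020e-02,
       -1.12797566e-04, -1.98864609e-05]), 'tcp_pos': array([0.24346569, 0.49292204, 0.25572243]), 'orientation': array([-1.79929526e+02, -1.13748281e-02,  1.53710822e+02]), 'force': array([-0.08949254, -0.24531501,  0.05236227]), 'moment': array([ 0.04579357,  0.01663413, -0.02700045]), 'gripper_force': 0.0, 'grip_width': 1.0029459666008163}
```

View pics/top0.png

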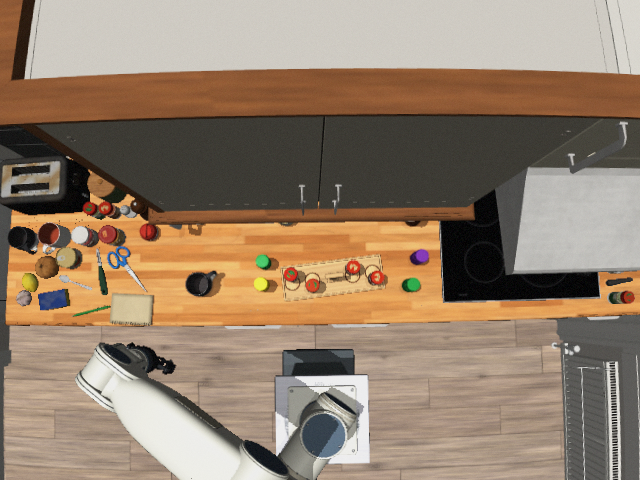

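View pics/side0.png

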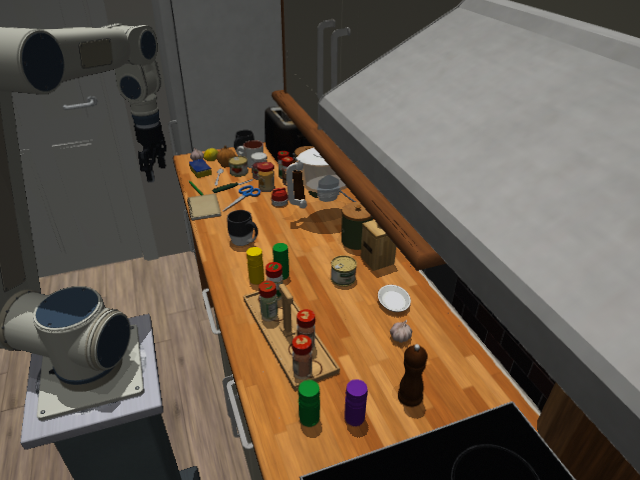

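```bash
cat > h.py <<'E'
import numpy as np,cv2
def K(c):
    f=240/np.tan(np.radians(c["fov_y"]/2));return np.array([[f,0,c["cx"]],[0,f,c["cy"]],[0,0,1]])
def ray(c,uv):
    p=cv2.undistortPoints(np.array(uv,float).reshape(-1,1,2),K(c),np.array(c["dist_coeffs"])).reshape(-1,2)
    R=np.array(c["R"]);o=-R.T@np.array(c["t"]);return o,np.c_[p,np.ones(len(p))]@R
def plane(c,uv,z):
    o,d=ray(c,uv);return o+d*((z-o[2])/d[:,2])[:,None]
def proj(c,X):
    return cv2.projectPoints(np.array(X,float).reshape(-1,1,3),cv2.Rodrigues(np.array(c["R"]))[0],np.array(c["t"]),K(c),np.array(c["dist_coeffs"]))[0].reshape(-1,2)
def reds(c,box):
    h=cv2.cvtColor(c["pixels"],cv2.COLOR_RGB2HSV).astype(int)
    m=(((h[...,0]<7)|(h[...,0]>172))&(h[...,1]>150)&(h[...,2]>70)).astype(np.uint8)
    k=np.zeros_like(m);x0,y0,x1,y1=box;k[y0:y1,x0:x1]=m[y0:y1,x0:x1]
    n,l,s,ce=cv2.connectedComponentsWithStats(k)
    return [(s[i].tolist(),ce[i].round(1).tolist()) for i in range(1,n) if s[i,4]>8]
E
python3 - <<'E'
import pickle;from h import *
d=pickle.load(open("cam0.pkl","rb"))
t=d["top"];s=d["side"]
for b in reds(t,(270,240,400,310)):print("top",b,plane(t,[b[1]],.116).round(4))
for b in reds(s,(240,250,350,390)):print("side",b,plane(s,[b[1]],.106).round(4))
a=cv2.resize(t["pixels"][240:312,265:400],None,fx=5.9,fy=5.9,interpolation=cv2.INTER_CUBIC);cv2.imwrite("pics/tc.png",a[:,:,::-1])
a=cv2.resize(s["pixels"][250:400,225:375],None,fx=4,fy=4,interpolation=cv2.INTER_CUBIC);cv2.imwrite("pics/sc.png",a[:,:,::-1])
E
```

```text
top ([347, 261, 13, 13, 102], [353.0, 266.9]) [[ 0.5096 -0.1066  0.116 ]]
top ([284, 268, 14, 13, 102], [290.3, 274.3]) [[0.4885 0.0982 0.116 ]]
top ([370, 271, 14, 13, 106], [376.8, 277.2]) [[ 0.4747 -0.1835  0.116 ]]
top ([306, 279, 13, 13, 101], [311.8, 285.4]) [[0.4515 0.0287 0.116 ]]
side ([266, 262, 16, 10, 92], [273.2, 266.9]) [[0.4934 0.1059 0.106 ]]
side ([260, 281, 16, 11, 105], [267.1, 286.2]) [[0.4566 0.0338 0.106 ]]
side ([297, 309, 18, 13, 129], [305.7, 315.7]) [[ 0.5155 -0.1031  0.106 ]]
side ([292, 334, 20, 16, 176], [301.5, 342.0]) [[ 0.479  -0.1806  0.106 ]]
```

View pics/tc.png

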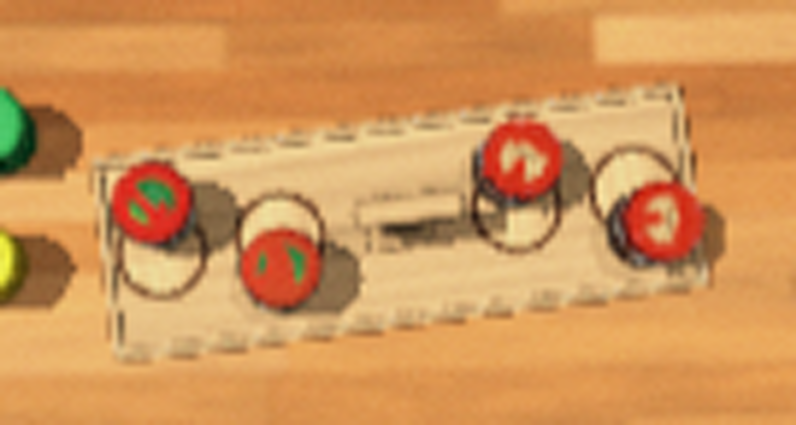

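View pics/sc.png

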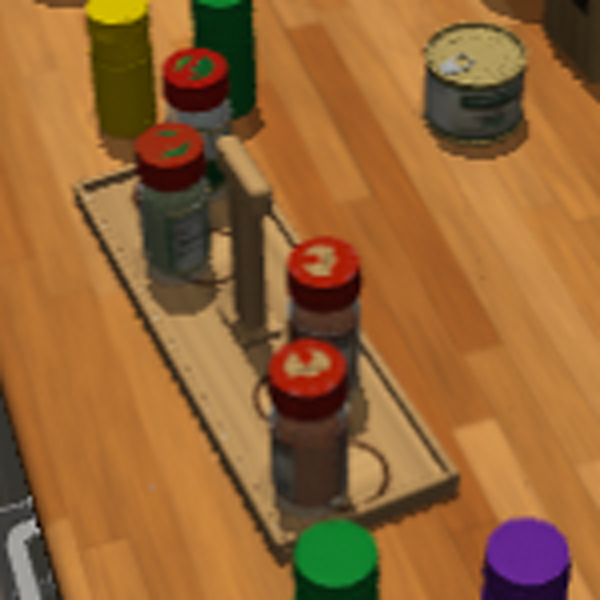

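The crops show the four red-capped jars, the only ones on the tray, at tc.png (152,203), (280,268), (521,160) and (662,222). The green, yellow and purple caps outside the tray are look-alikes and stay put. The ring centres in the crop are about (162,254), (282,237), (517,208) and (634,190).

```bash
cat >> h.py <<'E'
def caps(c,box,z):
    # filled cap silhouettes -> centroid on plane z (cap mid-height)
    h=cv2.cvtColor(c["pixels"],cv2.COLOR_RGB2HSV).astype(int)
    m=(((h[...,0]<9)|(h[...,0]>170))&(h[...,1]>140)&(h[...,2]>40)).astype(np.uint8)
    k=np.zeros_like(m);x0,y0,x1,y1=box;k[y0:y1,x0:x1]=m[y0:y1,x0:x1]
    out=[]
    for q in cv2.findContours(k,cv2.RETR_EXTERNAL,cv2.CHAIN_APPROX_NONE)[0]:
        if len(q)<15: continue
        f=cv2.drawContours(np.zeros_like(k),[cv2.convexHull(q)],-1,1,-1);ys,xs=f.nonzero();out.append((xs.mean(),ys.mean()))
    out=np.array(out);X=plane(c,out,z);i=np.argsort(-X[:,1]);return out[i],X[i]
def carrier(P,ys=(.14,.07,-.07,-.14)):
    # rigid fit of ring centres -> (origin xy, yaw)
    P=np.array(P)[:,:2];ys=np.array(ys);c=P.mean(0);d=((P-c)*(ys-ys.mean())[:,None]).sum(0);u=d/np.linalg.norm(d)
    return c-u*ys.mean(),np.degrees(np.arctan2(-u[0],u[1])),np.linalg.norm(d)/((ys-ys.mean())**2).sum()
def toC(X,o,yaw):
    a=np.radians(yaw);return (np.array(X)[:,:2]-o)@np.array([[np.cos(a),-np.sin(a)],[np.sin(a),np.cos(a)]])
E
python3 - <<'E'
import pickle;from h import *
d=pickle.load(open("cam0.pkl","rb"));t=d["top"];s=d["side"]
crop=np.array([(162,254),(282,237),(517,208),(634,190.)]);uv=(crop+.5)/5.9-.5+[265,240]
P=plane(t,uv,.010);o,yaw,sc=carrier(P);print(P.round(4),o,yaw,sc)
co=(np.array([(97,160),(682,88),(707,280),(117,358)])+.5)/5.9-.5+[265,240]
print("corners in carrier mm",(toC(plane(t,co,.018),o,yaw)*1e3).round(1))
# side rings: visible ring edges at sc crop -> grip
for n,c,b in(("top",t,(270,240,400,310)),("side",s,(240,250,350,390))):
    uvc,X=caps(c,b,.1055);print(n,uvc.round(1).tolist(),X.round(4).tolist(),(toC(X,o,yaw)*1e3).round(1).tolist())
g=(np.array([(243,173)])+.5)/4-.5+[225,250]   # grip bar top centre in side crop
print("grip side",plane(s,g,.15),"top",plane(t,(np.array([(411,211)])+.5)/5.9-.5+[265,240],.15))
co=(np.array([(77,188),(458,480),(281,552)])+.5)/4-.5+[225,250]
print("side corners",(toC(plane(s,co,.018),o,yaw)*1e3).round(1))
e=np.array([[320,222]]);print("edge at z .3/.4/.5",[plane(t,e,z)[0].round(3).tolist() for z in(.3,.4,.5)])
E
```

```text
[[ 0.4663  0.0968  0.01  ]
 [ 0.4752  0.0263  0.01  ]
 [ 0.4901 -0.112   0.01  ]
 [ 0.4996 -0.1813  0.01  ]] [ 0.48280906 -0.0425442 ] 6.701276319080414 0.9991035960145616
corners in carrier mm [[  58.9  170.9]
 [  55.8 -175.7]
 [ -57.7 -173.6]
 [ -57.1  173.6]]
top [[290.3, 273.7], [312.4, 284.9], [353.1, 266.6], [376.8, 277.2]] [[0.491, 0.0987, 0.1055], [0.4536, 0.0268, 0.1055], [0.5115, -0.1078, 0.1055], [0.4754, -0.1849, 0.1055]] [[24.6, 139.3], [-20.9, 72.3], [20.9, -68.2], [-23.9, -140.5]]
side [[273.4, 269.4], [267.0, 288.9], [305.6, 318.4], [301.5, 344.5]] [[0.4911, 0.0957, 0.1055], [0.4536, 0.0242, 0.1055], [0.5124, -0.1113, 0.1055], [0.4768, -0.1874, 0.1055]] [[24.3, 136.4], [-21.2, 69.7], [21.4, -71.7], [-22.9, -143.1]]
grip side [[ 0.48045602 -0.05529815  0.15      ]] top [[ 0.48099414 -0.04320083  0.15      ]]
side corners [[ -57.8  163.8]
 [  56.  -181.7]
 [ -59.6 -182.2]]
edge at z .3/.4/.5 [[0.629, 0.002, 0.3], [0.612, 0.004, 0.4], [0.595, 0.006, 0.5]]
```

Request:
{"api": "arm_command", "payload": {
  "increments": [
    {"dx": -0.4, "dy": -0.25, "wz": 0.35, "fingers": 1},
    {"dx": -0.8, "dy": -0.5, "wz": 0.7, "fingers": 1},
    {"dx": -1, "dy": -0.62, "wz": 0.95, "fingers": 1}
  ],
  "grip_force": 30
}}

```text
invalid input
```

Request:
{"api": "arm_command", "payload": {
  "increments": [
    {"dx": -0.5, "dy": -0.03, "wz": 0.35, "fingers": 1},
    {"dx": -1, "dy": -0.06, "wz": 0.7, "fingers": 1},
    {"dx": -1, "dy": -0.06, "wz": 0.95, "fingers": 1}
  ]
}}

```text
invalid input
```

Request:
{"api": "arm_command", "payload": {
  "increments": [
    {"dx": -0.4, "dy": -0.25, "dz": 0, "wx": 0, "wy": 0, "wz": 0.35, "fingers": 1},
    {"dx": -0.8, "dy": -0.5, "dz": 0, "wx": 0, "wy": 0, "wz": 0.7, "fingers": 1},
    {"dx": -1, "dy": -0.62, "dz": 0, "wx": 0, "wy": 0, "wz": 0.95, "fingers": 1}
  ],
  "grip_force": 30
}}

```text
t: 0.48
tcp_pos: [0.3064, 0.3915, 0.2561]
orientation: [-180.0, 0.0, 124.9]
force: [0.0, 0.7, 1.4]
grip_width: 1.0
gripper_force: 0.0
```

Request:
{"api": "arm_command", "payload": {
  "increments": [
    {"dx": -0.5, "dy": -0.03, "dz": 0, "wx": 0, "wy": 0, "wz": 0.35, "fingers": 1},
    {"dx": -1, "dy": -0.06, "dz": 0, "wx": 0, "wy": 0, "wz": 0.7, "fingers": 1},
    {"dx": -1, "dy": -0.06, "dz": 0, "wx": 0, "wy": 0, "wz": 0.95, "fingers": 1},
    {"dx": -1, "dy": -0.06, "dz": 0, "wx": 0, "wy": 0, "wz": 0.95, "fingers": 1}
  ]
}}

```text
t: 0.98
tcp_pos: [0.3588, 0.3076, 0.2561]
orientation: [-180.0, 0.0, 96.7]
force: [0.2, -0.2, -0.0]
grip_width: 0.999
gripper_force: 0.0
```

Request:
{"api": "arm_command", "payload": {
  "increments": [
    {"dx": -0.5, "dy": 0.3, "dz": 0, "wx": 0, "wy": 0, "wz": 0, "fingers": 1},
    {"dx": -1, "dy": 0.55, "dz": 0, "wx": 0, "wy": 0, "wz": 0, "fingers": 1}
  ]
}}

```text
t: 1.23
tcp_pos: [0.4252, 0.2152, 0.2561]
orientation: [-180.0, -0.0, 97.1]
force: [1.0, 0.5, -0.1]
grip_width: 1.002
gripper_force: 0.0
```

Request:
{"api": "arm_command", "payload": {
  "increments": [
    {"dx": -0.5, "dy": 0.3, "dz": 0, "wx": 0, "wy": 0, "wz": 0, "fingers": 1},
    {"dx": -1, "dy": 0.52, "dz": 0.3, "wx": 0, "wy": 0, "wz": 0, "fingers": 1},
    {"dx": -1, "dy": 0.52, "dz": 0.5, "wx": 0, "wy": 0, "wz": 0, "fingers": 1},
    {"dx": -1, "dy": 0.52, "dz": 0.5, "wx": 0, "wy": 0, "wz": 0, "fingers": 1}
  ]
}}

```text
t: 1.72
tcp_pos: [0.4875, 0.122, 0.2049]
orientation: [-179.8, -0.0, 96.9]
force: [0.7, -0.6, 0.6]
grip_width: 1.001
gripper_force: 0.0
```

Request:
{"api": "arm_command", "payload": {
  "increments": [
    {"dx": -0.25, "dy": 0.01, "dz": 0.2, "wx": 0, "wy": 0, "wz": 0, "fingers": 1},
    {"dx": -0.25, "dy": 0.01, "dz": 0.4, "wx": 0, "wy": 0, "wz": 0, "fingers": 1},
    {"dx": -0.25, "dy": 0.01, "dz": 0.65, "wx": 0, "wy": 0, "wz": 0, "fingers": 1},
    {"dx": -0.25, "dy": 0.01, "dz": 0.92, "wx": 0, "wy": 0, "wz": 0, "fingers": 1},
    {"dx": -0.25, "dy": 0.01, "dz": 0.92, "wx": 0, "wy": 0, "wz": 0, "fingers": 1}
  ]
}}

```text
t: 2.35
tcp_pos: [0.4912, 0.0983, 0.1139]
orientation: [-179.9, -0.0, 96.9]
force: [0.4, -0.4, 1.1]
grip_width: 0.998
gripper_force: 0.0
```

```bash
python3 - <<'E'
from bench import eyes
import cv2,numpy as np
o=[]
for n,(x,y) in(("top",(260,225)),("side",(225,190))):
    p=eyes.camera(n)["pixels"][y:y+100,x:x+100] if n=="top" else eyes.camera(n)["pixels"][y:y+130,x:x+130]
    o.append(cv2.resize(p,(400,400),interpolation=cv2.INTER_CUBIC))
cv2.imwrite("pics/g1.png",np.hstack(o)[:,:,::-1])
E
```

```text
(no output)
```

View pics/g1.png

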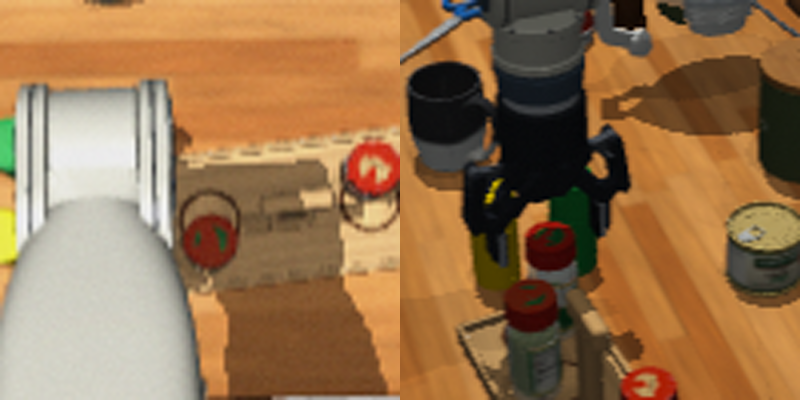

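The picture shows the open fingers (tips near (500,255) and (603,228)) straddling the rear-left jar's cap at (551,245). I'm closing on it.

Request:
{"api": "arm_command", "payload": {
  "increments": [
    {"dx": 0, "dy": 0, "dz": 0, "wx": 0, "wy": 0, "wz": 0, "fingers": 0.7},
    {"dx": 0, "dy": 0, "dz": 0, "wx": 0, "wy": 0, "wz": 0, "fingers": 0.5},
    {"dx": 0, "dy": 0, "dz": 0, "wx": 0, "wy": 0, "wz": 0, "fingers": 0.3},
    {"dx": 0, "dy": 0, "dz": 0, "wx": 0, "wy": 0, "wz": 0, "fingers": 0.3},
    {"dx": 0, "dy": 0, "dz": 0, "wx": 0, "wy": 0, "wz": 0, "fingers": 0.3},
    {"dx": 0, "dy": 0, "dz": 0, "wx": 0, "wy": 0, "wz": 0, "fingers": 0.3}
  ],
  "grip_force": 30
}}

```text
t: 3.2
tcp_pos: [0.4924, 0.0973, 0.1152]
orientation: [179.9, 0.0, 96.7]
force: [-1.5, 0.5, 6.8]
grip_width: 0.507
gripper_force: 29.8
```

Request:
{"api": "arm_command", "payload": {
  "increments": [
    {"dx": 0, "dy": 0, "dz": -0.05, "wx": 0, "wy": 0, "wz": 0, "fingers": 0.3},
    {"dx": 0, "dy": 0, "dz": -0.05, "wx": 0, "wy": 0, "wz": 0, "fingers": 0.3},
    {"dx": 0, "dy": -0.04, "dz": -0.05, "wx": 0, "wy": 0, "wz": 0, "fingers": 0.3},
    {"dx": 0, "dy": -0.1, "dz": -0.05, "wx": 0, "wy": 0, "wz": 0, "fingers": 0.3},
    {"dx": 0.01, "dy": -0.16, "dz": -0.05, "wx": 0, "wy": 0, "wz": 0, "fingers": 0.3},
    {"dx": 0.01, "dy": -0.22, "dz": -0.05, "wx": 0, "wy": 0, "wz": 0, "fingers": 0.3},
    {"dx": 0.01, "dy": -0.25, "dz": -0.05, "wx": 0, "wy": 0, "wz": 0, "fingers": 0.3},
    {"dx": 0.01, "dy": -0.25, "dz": -0.05, "wx": 0, "wy": 0, "wz": 0, "fingers": 0.3},
    {"dx": 0.01, "dy": -0.25, "dz": -0.04, "wx": 0, "wy": 0, "wz": 0, "fingers": 0.3},
    {"dx": 0.01, "dy": -0.25, "dz": -0.03, "wx": 0, "wy": 0, "wz": 0, "fingers": 0.3},
    {"dx": 0.01, "dy": -0.25, "dz": -0.02, "wx": 0, "wy": 0, "wz": 0, "fingers": 0.3},
    {"dx": 0.01, "dy": -0.25, "dz": -0.02, "wx": 0, "wy": 0, "wz": 0, "fingers": 0.3}
  ]
}}

```text
t: 4.7
tcp_pos: [0.4672, 0.0953, 0.1162]
orientation: [-180.0, -0.0, 96.7]
force: [-0.7, -0.2, -1.5]
grip_width: 0.512
gripper_force: 30.6
```

Request:
{"api": "arm_command", "payload": {
  "increments": [
    {"dx": 0, "dy": 0, "dz": 0.01, "wx": 0, "wy": 0, "wz": 0, "fingers": 0.3},
    {"dx": 0, "dy": 0, "dz": 0.02, "wx": 0, "wy": 0, "wz": 0, "fingers": 0.3},
    {"dx": 0, "dy": 0, "dz": 0.02, "wx": 0, "wy": 0, "wz": 0, "fingers": 0.3}
  ]
}}

```text
t: 5.08
tcp_pos: [0.4673, 0.0953, 0.1151]
orientation: [179.9, 0.0, 96.7]
force: [-2.7, 0.0, 9.7]
grip_width: 0.514
gripper_force: 31.6
```

Jar is on the floor. I'll ease off, open, and rise.

Request:
{"api": "arm_command", "payload": {
  "increments": [
    {"dx": 0, "dy": 0, "dz": -0.01, "wx": 0, "wy": 0, "wz": 0, "fingers": 0.5},
    {"dx": 0, "dy": 0, "dz": -0.01, "wx": 0, "wy": 0, "wz": 0, "fingers": 0.7},
    {"dx": 0, "dy": 0, "dz": -0.01, "wx": 0, "wy": 0, "wz": 0, "fingers": 1},
    {"dx": 0, "dy": 0, "dz": -0.01, "wx": 0, "wy": 0, "wz": 0, "fingers": 1},
    {"dx": 0, "dy": 0, "dz": -0.01, "wx": 0, "wy": 0, "wz": 0, "fingers": 1},
    {"dx": 0, "dy": 0, "dz": -0.2, "wx": 0, "wy": 0, "wz": 0, "fingers": 1},
    {"dx": 0, "dy": 0, "dz": -0.5, "wx": 0, "wy": 0, "wz": 0, "fingers": 1},
    {"dx": 0, "dy": 0, "dz": -0.7, "wx": 0, "wy": 0, "wz": 0, "fingers": 1},
    {"dx": 0, "dy": 0, "dz": -0.7, "wx": 0, "wy": 0, "wz": 0, "fingers": 1}
  ]
}}

```text
t: 6.2
tcp_pos: [0.4679, 0.0954, 0.1854]
orientation: [179.8, 0.0, 96.7]
force: [-0.8, -0.7, 0.4]
grip_width: 0.996
gripper_force: 0.0
```

Request:
{"api": "arm_command", "payload": {
  "increments": [
    {"dx": -0.35, "dy": -0.12, "dz": 0, "wx": 0, "wy": 0, "wz": 0, "fingers": 1},
    {"dx": -0.68, "dy": -0.22, "dz": 0.05, "wx": 0, "wy": 0, "wz": 0, "fingers": 1},
    {"dx": -0.68, "dy": -0.22, "dz": 0.2, "wx": 0, "wy": 0, "wz": 0, "fingers": 1},
    {"dx": -0.68, "dy": -0.22, "dz": 0.45, "wx": 0, "wy": 0, "wz": 0, "fingers": 1},
    {"dx": -0.68, "dy": -0.22, "dz": 0.71, "wx": 0, "wy": 0, "wz": 0, "fingers": 1},
    {"dx": -0.68, "dy": -0.22, "dz": 0.71, "wx": 0, "wy": 0, "wz": 0, "fingers": 1},
    {"dx": -0.68, "dy": -0.22, "dz": 0.71, "wx": 0, "wy": 0, "wz": 0, "fingers": 0.7},
    {"dx": -0.68, "dy": -0.22, "dz": 0.71, "wx": 0, "wy": 0, "wz": 0, "fingers": 0.5},
    {"dx": -0.68, "dy": -0.22, "dz": 0.71, "wx": 0, "wy": 0, "wz": 0, "fingers": 0.3},
    {"dx": -0.68, "dy": -0.22, "dz": 0.71, "wx": 0, "wy": 0, "wz": 0, "fingers": 0.3},
    {"dx": -0.68, "dy": -0.22, "dz": 0.71, "wx": 0, "wy": 0, "wz": 0, "fingers": 0.3},
    {"dx": -0.68, "dy": -0.22, "dz": 0.71, "wx": 0, "wy": 0, "wz": 0, "fingers": 0.3}
  ],
  "grip_force": 30
}}

```text
t: 7.7
tcp_pos: [0.4538, 0.0252, 0.1142]
orientation: [179.9, 0.0, 96.7]
force: [0.1, -0.4, 6.4]
grip_width: 0.512
gripper_force: 30.1
```

Request:
{"api": "arm_command", "payload": {
  "increments": [
    {"dx": 0, "dy": 0, "dz": -0.05, "wx": 0, "wy": 0, "wz": 0, "fingers": 0.3},
    {"dx": 0, "dy": 0, "dz": -0.05, "wx": 0, "wy": 0, "wz": 0, "fingers": 0.3},
    {"dx": 0, "dy": 0.04, "dz": -0.05, "wx": 0, "wy": 0, "wz": 0, "fingers": 0.3},
    {"dx": -0.01, "dy": 0.1, "dz": -0.05, "wx": 0, "wy": 0, "wz": 0, "fingers": 0.3},
    {"dx": -0.02, "dy": 0.16, "dz": -0.05, "wx": 0, "wy": 0, "wz": 0, "fingers": 0.3},
    {"dx": -0.02, "dy": 0.21, "dz": -0.05, "wx": 0, "wy": 0, "wz": 0, "fingers": 0.3},
    {"dx": -0.02, "dy": 0.21, "dz": -0.05, "wx": 0, "wy": 0, "wz": 0, "fingers": 0.3},
    {"dx": -0.02, "dy": 0.21, "dz": -0.04, "wx": 0, "wy": 0, "wz": 0, "fingers": 0.3},
    {"dx": -0.02, "dy": 0.21, "dz": -0.03, "wx": 0, "wy": 0, "wz": 0, "fingers": 0.3},
    {"dx": -0.02, "dy": 0.21, "dz": -0.02, "wx": 0, "wy": 0, "wz": 0, "fingers": 0.3},
    {"dx": -0.02, "dy": 0.21, "dz": -0.01, "wx": 0, "wy": 0, "wz": 0, "fingers": 0.3},
    {"dx": -0.02, "dy": 0.21, "dz": -0.01, "wx": 0, "wy": 0, "wz": 0, "fingers": 0.3}
  ]
}}

```text
t: 9.2
tcp_pos: [0.4743, 0.0257, 0.1143]
orientation: [180.0, 0.0, 96.7]
force: [0.3, -0.8, -1.0]
grip_width: 0.51
gripper_force: 30.7
```

Request:
{"api": "arm_command", "payload": {
  "increments": [
    {"dx": 0, "dy": 0, "dz": 0.01, "wx": 0, "wy": 0, "wz": 0, "fingers": 0.3},
    {"dx": 0, "dy": 0, "dz": 0.01, "wx": 0, "wy": 0, "wz": 0, "fingers": 0.3},
    {"dx": 0, "dy": 0, "dz": 0, "wx": 0, "wy": 0, "wz": 0, "fingers": 0.5},
    {"dx": 0, "dy": 0, "dz": 0, "wx": 0, "wy": 0, "wz": 0, "fingers": 0.7},
    {"dx": 0, "dy": 0, "dz": 0, "wx": 0, "wy": 0, "wz": 0, "fingers": 1},
    {"dx": 0, "dy": 0, "dz": 0, "wx": 0, "wy": 0, "wz": 0, "fingers": 1},
    {"dx": 0, "dy": 0, "dz": 0, "wx": 0, "wy": 0, "wz": 0, "fingers": 1},
    {"dx": 0, "dy": 0, "dz": -0.3, "wx": 0, "wy": 0, "wz": 0, "fingers": 1},
    {"dx": 0, "dy": 0, "dz": -0.6, "wx": 0, "wy": 0, "wz": 0, "fingers": 1},
    {"dx": 0, "dy": 0, "dz": -0.9, "wx": 0, "wy": 0, "wz": 0, "fingers": 1},
    {"dx": 0, "dy": 0, "dz": -0.9, "wx": 0, "wy": 0, "wz": 0, "fingers": 1}
  ]
}}

```text
t: 10.58
tcp_pos: [0.4753, 0.0256, 0.2062]
orientation: [179.8, 0.1, 96.7]
force: [0.5, 0.0, -0.7]
grip_width: 1.002
gripper_force: 0.0
```

Request:
{"api": "arm_command", "payload": {
  "increments": [
    {"dx": -0.5, "dy": 0.1, "dz": 0, "wx": 0, "wy": 0, "wz": 0, "fingers": 1},
    {"dx": -1, "dy": 0.21, "dz": 0, "wx": 0, "wy": 0, "wz": 0, "fingers": 1}
  ]
}}

```text
t: 10.82
tcp_pos: [0.5069, -0.0718, 0.2036]
orientation: [-180.0, -0.0, 96.8]
force: [1.6, -0.1, 0.3]
grip_width: 1.003
gripper_force: 0.0
```

Request:
{"api": "arm_command", "payload": {
  "increments": [
    {"dx": -0.2, "dy": 0, "dz": 0, "wx": 0, "wy": 0, "wz": 0, "fingers": 1},
    {"dx": -0.38, "dy": 0, "dz": 0, "wx": 0, "wy": 0, "wz": 0, "fingers": 1},
    {"dx": -0.38, "dy": 0, "dz": 0.3, "wx": 0, "wy": 0, "wz": 0, "fingers": 1},
    {"dx": -0.38, "dy": 0, "dz": 0.6, "wx": 0, "wy": 0, "wz": 0, "fingers": 1},
    {"dx": -0.38, "dy": 0, "dz": 0.8, "wx": 0, "wy": 0, "wz": 0, "fingers": 1},
    {"dx": -0.38, "dy": 0, "dz": 0.9, "wx": 0, "wy": 0, "wz": 0, "fingers": 1},
    {"dx": -0.38, "dy": 0, "dz": 0.9, "wx": 0, "wy": 0, "wz": 0, "fingers": 1}
  ]
}}

```text
t: 11.7
tcp_pos: [0.511, -0.1085, 0.114]
orientation: [-180.0, -0.0, 96.7]
force: [1.3, -0.4, 0.0]
grip_width: 1.0
gripper_force: 0.0
```

Request:
{"api": "arm_command", "payload": {
  "increments": [
    {"dx": 0, "dy": 0, "dz": 0, "wx": 0, "wy": 0, "wz": 0, "fingers": 0.7},
    {"dx": 0, "dy": 0, "dz": 0, "wx": 0, "wy": 0, "wz": 0, "fingers": 0.5},
    {"dx": 0, "dy": 0, "dz": 0, "wx": 0, "wy": 0, "wz": 0, "fingers": 0.3},
    {"dx": 0, "dy": 0, "dz": 0, "wx": 0, "wy": 0, "wz": 0, "fingers": 0.3},
    {"dx": 0, "dy": 0, "dz": 0, "wx": 0, "wy": 0, "wz": 0, "fingers": 0.3},
    {"dx": 0, "dy": 0, "dz": 0, "wx": 0, "wy": 0, "wz": 0, "fingers": 0.3}
  ]
}}

```text
t: 12.45
tcp_pos: [0.5118, -0.1091, 0.1151]
orientation: [179.9, 0.0, 96.7]
force: [-0.1, -0.2, 6.8]
grip_width: 0.51
gripper_force: 30.1
```

Request:
{"api": "arm_command", "payload": {
  "increments": [
    {"dx": 0, "dy": 0, "dz": -0.05, "wx": 0, "wy": 0, "wz": 0, "fingers": 0.3},
    {"dx": 0, "dy": 0, "dz": -0.05, "wx": 0, "wy": 0, "wz": 0, "fingers": 0.3},
    {"dx": 0, "dy": -0.04, "dz": -0.05, "wx": 0, "wy": 0, "wz": 0, "fingers": 0.3},
    {"dx": -0.01, "dy": -0.1, "dz": -0.05, "wx": 0, "wy": 0, "wz": 0, "fingers": 0.3},
    {"dx": -0.02, "dy": -0.16, "dz": -0.05, "wx": 0, "wy": 0, "wz": 0, "fingers": 0.3},
    {"dx": -0.02, "dy": -0.205, "dz": -0.05, "wx": 0, "wy": 0, "wz": 0, "fingers": 0.3},
    {"dx": -0.02, "dy": -0.205, "dz": -0.05, "wx": 0, "wy": 0, "wz": 0, "fingers": 0.3},
    {"dx": -0.02, "dy": -0.205, "dz": -0.04, "wx": 0, "wy": 0, "wz": 0, "fingers": 0.3},
    {"dx": -0.02, "dy": -0.205, "dz": -0.03, "wx": 0, "wy": 0, "wz": 0, "fingers": 0.3},
    {"dx": -0.02, "dy": -0.205, "dz": -0.02, "wx": 0, "wy": 0, "wz": 0, "fingers": 0.3},
    {"dx": -0.02, "dy": -0.205, "dz": -0.01, "wx": 0, "wy": 0, "wz": 0, "fingers": 0.3},
    {"dx": -0.02, "dy": -0.205, "dz": -0.01, "wx": 0, "wy": 0, "wz": 0, "fingers": 0.3}
  ]
}}

```text
t: 13.95
tcp_pos: [0.4912, -0.1133, 0.1152]
orientation: [-180.0, -0.0, 96.7]
force: [-0.2, -0.2, -0.6]
grip_width: 0.511
gripper_force: 30.7
```

Release jar 3, rising 70 mm.

Request:
{"api": "arm_command", "payload": {
  "increments": [
    {"dx": 0, "dy": 0, "dz": 0.01, "wx": 0, "wy": 0, "wz": 0, "fingers": 0.3},
    {"dx": 0, "dy": 0, "dz": 0.01, "wx": 0, "wy": 0, "wz": 0, "fingers": 0.3},
    {"dx": 0, "dy": 0, "dz": 0, "wx": 0, "wy": 0, "wz": 0, "fingers": 0.5},
    {"dx": 0, "dy": 0, "dz": 0, "wx": 0, "wy": 0, "wz": 0, "fingers": 0.7},
    {"dx": 0, "dy": 0, "dz": 0, "wx": 0, "wy": 0, "wz": 0, "fingers": 1},
    {"dx": 0, "dy": 0, "dz": 0, "wx": 0, "wy": 0, "wz": 0, "fingers": 1},
    {"dx": 0, "dy": 0, "dz": 0, "wx": 0, "wy": 0, "wz": 0, "fingers": 1},
    {"dx": 0, "dy": 0, "dz": -0.3, "wx": 0, "wy": 0, "wz": 0, "fingers": 1},
    {"dx": 0, "dy": 0, "dz": -0.6, "wx": 0, "wy": 0, "wz": 0, "fingers": 1},
    {"dx": 0, "dy": 0, "dz": -0.7, "wx": 0, "wy": 0, "wz": 0, "fingers": 1},
    {"dx": 0, "dy": 0, "dz": -0.7, "wx": 0, "wy": 0, "wz": 0, "fingers": 1}
  ]
}}

```text
t: 15.32
tcp_pos: [0.4913, -0.1133, 0.1853]
orientation: [180.0, 0.0, 96.7]
force: [-0.2, -0.0, -0.1]
grip_width: 0.999
gripper_force: 0.0
```

Request:
{"api": "arm_command", "payload": {
  "increments": [
    {"dx": -0.35, "dy": -0.12, "dz": 0, "wx": 0, "wy": 0, "wz": 0, "fingers": 1},
    {"dx": -0.7, "dy": -0.24, "dz": 0.05, "wx": 0, "wy": 0, "wz": 0, "fingers": 1},
    {"dx": -0.7, "dy": -0.24, "dz": 0.2, "wx": 0, "wy": 0, "wz": 0, "fingers": 1},
    {"dx": -0.7, "dy": -0.24, "dz": 0.45, "wx": 0, "wy": 0, "wz": 0, "fingers": 1},
    {"dx": -0.7, "dy": -0.24, "dz": 0.71, "wx": 0, "wy": 0, "wz": 0, "fingers": 1},
    {"dx": -0.7, "dy": -0.24, "dz": 0.71, "wx": 0, "wy": 0, "wz": 0, "fingers": 1},
    {"dx": -0.7, "dy": -0.24, "dz": 0.71, "wx": 0, "wy": 0, "wz": 0, "fingers": 0.7},
    {"dx": -0.7, "dy": -0.24, "dz": 0.71, "wx": 0, "wy": 0, "wz": 0, "fingers": 0.5},
    {"dx": -0.7, "dy": -0.24, "dz": 0.71, "wx": 0, "wy": 0, "wz": 0, "fingers": 0.3},
    {"dx": -0.7, "dy": -0.24, "dz": 0.71, "wx": 0, "wy": 0, "wz": 0, "fingers": 0.3},
    {"dx": -0.7, "dy": -0.24, "dz": 0.71, "wx": 0, "wy": 0, "wz": 0, "fingers": 0.3},
    {"dx": -0.7, "dy": -0.24, "dz": 0.71, "wx": 0, "wy": 0, "wz": 0, "fingers": 0.3}
  ]
}}

```text
t: 16.82
tcp_pos: [0.4761, -0.1859, 0.1152]
orientation: [179.9, 0.1, 96.7]
force: [-0.4, 0.7, 7.1]
grip_width: 0.51
gripper_force: 30.2
```

Request:
{"api": "arm_command", "payload": {
  "increments": [
    {"dx": 0, "dy": 0, "dz": -0.05, "wx": 0, "wy": 0, "wz": 0, "fingers": 0.3},
    {"dx": 0, "dy": 0, "dz": -0.05, "wx": 0, "wy": 0, "wz": 0, "fingers": 0.3},
    {"dx": 0, "dy": 0.04, "dz": -0.05, "wx": 0, "wy": 0, "wz": 0, "fingers": 0.3},
    {"dx": 0, "dy": 0.1, "dz": -0.05, "wx": 0, "wy": 0, "wz": 0, "fingers": 0.3},
    {"dx": 0, "dy": 0.16, "dz": -0.05, "wx": 0, "wy": 0, "wz": 0, "fingers": 0.3},
    {"dx": 0, "dy": 0.21, "dz": -0.05, "wx": 0, "wy": 0, "wz": 0, "fingers": 0.3},
    {"dx": 0, "dy": 0.235, "dz": -0.05, "wx": 0, "wy": 0, "wz": 0, "fingers": 0.3},
    {"dx": 0, "dy": 0.235, "dz": -0.04, "wx": 0, "wy": 0, "wz": 0, "fingers": 0.3},
    {"dx": 0, "dy": 0.235, "dz": -0.03, "wx": 0, "wy": 0, "wz": 0, "fingers": 0.3},
    {"dx": 0, "dy": 0.235, "dz": -0.02, "wx": 0, "wy": 0, "wz": 0, "fingers": 0.3},
    {"dx": 0, "dy": 0.235, "dz": -0.01, "wx": 0, "wy": 0, "wz": 0, "fingers": 0.3},
    {"dx": 0, "dy": 0.235, "dz": -0.01, "wx": 0, "wy": 0, "wz": 0, "fingers": 0.3}
  ]
}}

```text
t: 18.32
tcp_pos: [0.4989, -0.1829, 0.1153]
orientation: [180.0, 0.0, 96.7]
force: [0.4, -0.0, -1.1]
grip_width: 0.51
gripper_force: 30.6
```

Request:
{"api": "arm_command", "payload": {
  "increments": [
    {"dx": 0, "dy": 0, "dz": 0.01, "wx": 0, "wy": 0, "wz": 0, "fingers": 0.3},
    {"dx": 0, "dy": 0, "dz": 0.01, "wx": 0, "wy": 0, "wz": 0, "fingers": 0.3},
    {"dx": 0, "dy": 0, "dz": 0, "wx": 0, "wy": 0, "wz": 0, "fingers": 0.5},
    {"dx": 0, "dy": 0, "dz": 0, "wx": 0, "wy": 0, "wz": 0, "fingers": 0.7},
    {"dx": 0, "dy": 0, "dz": 0, "wx": 0, "wy": 0, "wz": 0, "fingers": 1},
    {"dx": 0, "dy": 0, "dz": 0, "wx": 0, "wy": 0, "wz": 0, "fingers": 1},
    {"dx": 0, "dy": 0, "dz": 0, "wx": 0, "wy": 0, "wz": 0, "fingers": 1},
    {"dx": 0, "dy": 0, "dz": -0.3, "wx": 0, "wy": 0, "wz": 0, "fingers": 1},
    {"dx": 0, "dy": 0, "dz": -0.6, "wx": 0, "wy": 0, "wz": 0, "fingers": 1},
    {"dx": 0, "dy": 0, "dz": -0.9, "wx": 0, "wy": 0, "wz": 0, "fingers": 1},
    {"dx": 0, "dy": 0, "dz": -1, "wx": 0, "wy": 0, "wz": 0, "fingers": 1}
  ]
}}

```text
t: 19.7
tcp_pos: [0.4994, -0.1831, 0.2168]
orientation: [179.9, 0.1, 96.7]
force: [0.2, 0.1, -0.0]
grip_width: 0.999
gripper_force: 0.0
```

Request:
{"api": "arm_command", "payload": {
  "increments": [
    {"dx": -0.2, "dy": -0.5, "dz": 0, "wx": 0, "wy": 0, "wz": 0, "fingers": 1},
    {"dx": -0.5, "dy": -0.9, "dz": 0, "wx": 0, "wy": 0, "wz": 0, "fingers": 1},
    {"dx": -1, "dy": -1, "dz": 0, "wx": 0, "wy": 0, "wz": 0, "fingers": 1}
  ]
}}

```text
t: 20.08
tcp_pos: [0.4093, -0.2937, 0.2151]
orientation: [-180.0, -0.0, 96.7]
force: [1.2, -0.6, 1.0]
grip_width: 1.001
gripper_force: 0.0
```

Request:
{"api": "arm_command", "payload": {
  "increments": [
    {"dx": -0.5, "dy": -0.2, "dz": 0, "wx": 0, "wy": 0, "wz": 0, "fingers": 1},
    {"dx": -1, "dy": -0.5, "dz": 0, "wx": 0, "wy": 0, "wz": 0, "fingers": 1},
    {"dx": -1, "dy": -0.5, "dz": 0, "wx": 0, "wy": 0, "wz": 0, "fingers": 1}
  ]
}}

```text
t: 20.45
tcp_pos: [0.3715, -0.4021, 0.2136]
orientation: [-179.9, -0.1, 96.5]
force: [0.1, 0.2, -0.1]
grip_width: 0.997
gripper_force: 0.0
```

```bash
python3 - <<'E'
from bench import eyes
import cv2,numpy as np,pickle
from h import *
d={n:eyes.camera(n) for n in("top","side")};pickle.dump(d,open("cam1.pkl","wb"))
t=d["top"];o0=np.array([.48281,-.04254])
for n,b in(("top",(270,240,400,310)),("side",(240,250,350,390))):
    u,X=caps(d[n],b,.1055);print(n,u.round(1).tolist(),(toC(X,o0,6.7)*1e3).round(1).tolist())
a=cv2.resize(t["pixels"][240:312,265:400],None,fx=5.9,fy=5.9,interpolation=cv2.INTER_CUBIC)
b=cv2.resize(d["side"]["pixels"][250:400,225:375],None,fx=4,fy=4,interpolation=cv2.INTER_CUBIC)
cv2.imwrite("pics/tc2.png",a[:,:,::-1]);cv2.imwrite("pics/sc2.png",b[:,:,::-1])
E
```

```text
top [[291.1, 281.6], [311.9, 278.9], [354.4, 273.1], [375.7, 270.3]] [[-1.2, 140.0], [-1.6, 71.1], [-0.9, -69.5], [-1.2, -140.3]]
side [[304.0, 321.4], [310.5, 341.1]] [[13.7, -79.0], [-0.2, -142.9]]
```

View pics/tc2.png

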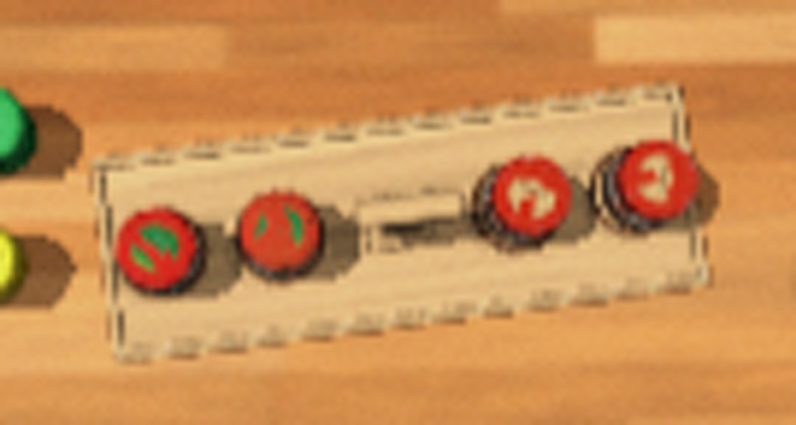

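View pics/sc2.png

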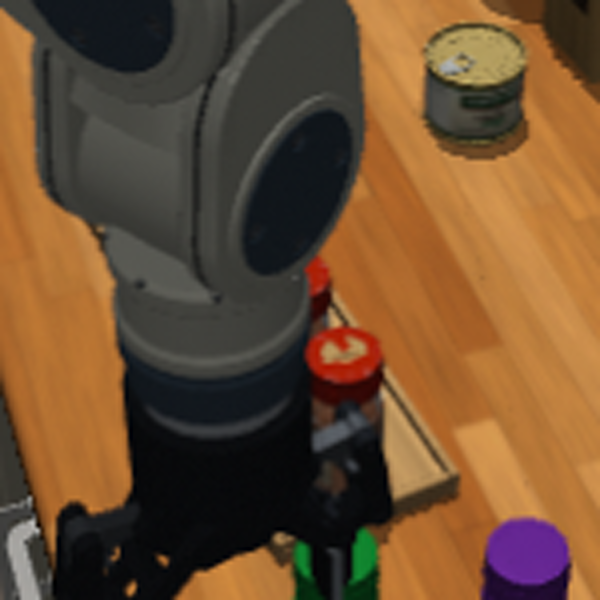

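Carrier corners are unchanged, and the jars sit at the ring positions within about 1.5 mm in one straight row. Caps in tc2.png are at (160,250), (280,230), (530,198) and (657,180). Next, the handle.

Request:
{"api": "arm_command", "payload": {
  "increments": [
    {"dx": 0.5, "dy": 0.1, "dz": 0, "wx": 0, "wy": 0, "wz": 0, "fingers": 1},
    {"dx": 1, "dy": 0.3, "dz": 0, "wx": 0, "wy": 0, "wz": 0, "fingers": 1}
  ]
}}

```text
t: 20.8
tcp_pos: [0.3913, -0.294, 0.2147]
orientation: [-180.0, -0.1, 96.7]
force: [0.8, -0.6, 0.2]
grip_width: 0.999
gripper_force: 0.0
```

Request:
{"api": "arm_command", "payload": {
  "increments": [
    {"dx": 0.5, "dy": 0.3, "dz": 0, "wx": 0, "wy": 0, "wz": 0, "fingers": 1},
    {"dx": 1, "dy": 0.6, "dz": 0, "wx": 0, "wy": 0, "wz": 0, "fingers": 1}
  ]
}}

```text
t: 21.05
tcp_pos: [0.4396, -0.1868, 0.2153]
orientation: [180.0, -0.0, 96.8]
force: [0.8, -0.7, 0.2]
grip_width: 1.002
gripper_force: 0.0
```

Request:
{"api": "arm_command", "payload": {
  "increments": [
    {"dx": 0.5, "dy": 0.3, "dz": 0, "wx": 0, "wy": 0, "wz": 0, "fingers": 1},
    {"dx": 1, "dy": 0.6, "dz": 0, "wx": 0, "wy": 0, "wz": 0, "fingers": 1},
    {"dx": 1, "dy": 0.6, "dz": 0, "wx": 0, "wy": 0, "wz": 0, "fingers": 1}
  ]
}}

```text
t: 21.42
tcp_pos: [0.4877, -0.0787, 0.2151]
orientation: [180.0, -0.0, 97.1]
force: [-0.6, -0.4, -0.0]
grip_width: 1.002
gripper_force: 0.0
```

Request:
{"api": "arm_command", "payload": {
  "increments": [
    {"dx": 0.35, "dy": -0.01, "dz": 0, "wx": 0, "wy": 0, "wz": 0, "fingers": 1},
    {"dx": 0.35, "dy": -0.01, "dz": 0.1, "wx": 0, "wy": 0, "wz": 0, "fingers": 1},
    {"dx": 0.35, "dy": -0.01, "dz": 0.4, "wx": 0, "wy": 0, "wz": 0, "fingers": 1},
    {"dx": 0.35, "dy": -0.01, "dz": 0.6, "wx": 0, "wy": 0, "wz": 0, "fingers": 1},
    {"dx": 0.35, "dy": -0.01, "dz": 0.71, "wx": 0, "wy": 0, "wz": 0, "fingers": 1},
    {"dx": 0.35, "dy": -0.01, "dz": 0.71, "wx": 0, "wy": 0, "wz": 0, "fingers": 1},
    {"dx": 0.35, "dy": -0.01, "dz": 0.71, "wx": 0, "wy": 0, "wz": 0, "fingers": 1}
  ]
}}

```text
t: 22.3
tcp_pos: [0.4824, -0.0492, 0.1449]
orientation: [180.0, 0.0, 96.7]
force: [-0.2, 0.1, 0.9]
grip_width: 0.996
gripper_force: 0.0
```

Request:
{"api": "arm_command", "payload": {
  "increments": [
    {"dx": 0.06, "dy": 0.01, "dz": 0, "wx": 0, "wy": 0, "wz": 0, "fingers": 1},
    {"dx": 0.06, "dy": 0.01, "dz": 0, "wx": 0, "wy": 0, "wz": 0, "fingers": 0.7},
    {"dx": 0.06, "dy": 0.01, "dz": 0, "wx": 0, "wy": 0, "wz": 0, "fingers": 0.5},
    {"dx": 0.06, "dy": 0.01, "dz": 0, "wx": 0, "wy": 0, "wz": 0, "fingers": 0.35},
    {"dx": 0.06, "dy": 0.01, "dz": 0, "wx": 0, "wy": 0, "wz": 0, "fingers": 0.28},
    {"dx": 0.06, "dy": 0.01, "dz": 0, "wx": 0, "wy": 0, "wz": 0, "fingers": 0.22},
    {"dx": 0.06, "dy": 0.01, "dz": 0, "wx": 0, "wy": 0, "wz": 0, "fingers": 0.16},
    {"dx": 0.06, "dy": 0.01, "dz": 0, "wx": 0, "wy": 0, "wz": 0, "fingers": 0.1},
    {"dx": 0.06, "dy": 0.01, "dz": 0, "wx": 0, "wy": 0, "wz": 0, "fingers": 0.05},
    {"dx": 0.06, "dy": 0.01, "dz": 0, "wx": 0, "wy": 0, "wz": 0, "fingers": 0},
    {"dx": 0.06, "dy": 0.01, "dz": 0, "wx": 0, "wy": 0, "wz": 0, "fingers": 0}
  ],
  "grip_force": 40
}}

```text
t: 23.68
tcp_pos: [0.4825, -0.0429, 0.1443]
orientation: [180.0, 0.0, 96.7]
force: [3.5, -1.1, 0.2]
grip_width: 0.175
gripper_force: 42.7
```

Request:
{"api": "arm_command", "payload": {
  "increments": [
    {"dx": 0, "dy": 0, "dz": 0, "wx": 0, "wy": 0, "wz": 0, "fingers": 0},
    {"dx": 0, "dy": 0, "dz": 0, "wx": 0, "wy": 0, "wz": 0, "fingers": 0}
  ],
  "grip_force": 90
}}

```text
t: 23.92
tcp_pos: [0.4826, -0.0429, 0.1444]
orientation: [180.0, 0.0, 96.7]
force: [3.4, 0.1, 0.6]
grip_width: 0.172
gripper_force: 88.3
```

```bash
python3 - <<'E'
from bench import ctrl
o=ctrl.observe();print(o["tcp_pos"],o["orientation"],o["force"],o["moment"],o["grip_width"],o["gripper_force"])
E
```

```text
[ 0.48257445 -0.04292358  0.14443675] [1.79975779e+02 1.39150300e-02 9.67113068e+01] [3.38313514 0.12011369 0.5587137 ] [-0.01674166 -0.73988804  0.00649525] 0.17152339339852252 88.32502786070108
```

Request:
{"api": "arm_command", "payload": {
  "increments": [
    {"dx": 0, "dy": 0, "dz": -0.01, "wx": 0, "wy": 0, "wz": 0, "fingers": 0},
    {"dx": 0, "dy": 0, "dz": -0.03, "wx": 0, "wy": 0, "wz": 0, "fingers": 0},
    {"dx": 0, "dy": 0, "dz": -0.06, "wx": 0, "wy": 0, "wz": 0, "fingers": 0},
    {"dx": 0, "dy": 0, "dz": -0.1, "wx": 0, "wy": 0, "wz": 0, "fingers": 0},
    {"dx": 0, "dy": 0, "dz": -0.14, "wx": 0, "wy": 0, "wz": 0, "fingers": 0},
    {"dx": 0, "dy": 0, "dz": -0.18, "wx": 0, "wy": 0, "wz": 0, "fingers": 0},
    {"dx": 0, "dy": 0, "dz": -0.22, "wx": 0, "wy": 0, "wz": 0, "fingers": 0},
    {"dx": 0, "dy": 0, "dz": -0.25, "wx": 0, "wy": 0, "wz": 0, "fingers": 0},
    {"dx": 0, "dy": 0, "dz": -0.27, "wx": 0, "wy": 0, "wz": 0, "fingers": 0},
    {"dx": 0, "dy": 0, "dz": -0.28, "wx": 0, "wy": 0, "wz": 0, "fingers": 0},
    {"dx": 0, "dy": 0, "dz": -0.28, "wx": 0, "wy": 0, "wz": 0, "fingers": 0}
  ]
}}

```text
t: 25.3
tcp_pos: [0.4824, -0.0428, 0.1723]
orientation: [-180.0, 0.0, 96.7]
force: [0.2, -0.8, -7.5]
grip_width: 0.171
gripper_force: 87.8
```

```bash
python3 - <<'E'
from bench import ctrl
o=ctrl.observe();print(o["tcp_pos"],o["orientation"],o["force"],o["moment"],o["grip_width"],o["gripper_force"])
E
```

```text
[ 0.48239417 -0.04284796  0.17228644] [-1.79999463e+02  2.13461523e-04  9.67139992e+01] [ 0.24264904 -0.77297567 -7.50897477] [-0.03360433 -0.04929536  0.00010161] 0.17107320441341042 87.83301528543234
```

Carrier is off the worktop and balanced (7.5 N, moments near zero). Lifting the remaining 72 mm.

Request:
{"api": "arm_command", "payload": {
  "increments": [
    {"dx": 0, "dy": 0, "dz": -0.02, "wx": 0, "wy": 0, "wz": 0, "fingers": 0},
    {"dx": 0, "dy": 0, "dz": -0.06, "wx": 0, "wy": 0, "wz": 0, "fingers": 0},
    {"dx": 0, "dy": 0, "dz": -0.12, "wx": 0, "wy": 0, "wz": 0, "fingers": 0},
    {"dx": 0, "dy": 0, "dz": -0.2, "wx": 0, "wy": 0, "wz": 0, "fingers": 0},
    {"dx": 0, "dy": 0, "dz": -0.29, "wx": 0, "wy": 0, "wz": 0, "fingers": 0},
    {"dx": 0, "dy": 0, "dz": -0.38, "wx": 0, "wy": 0, "wz": 0, "fingers": 0},
    {"dx": 0, "dy": 0, "dz": -0.47, "wx": 0, "wy": 0, "wz": 0, "fingers": 0},
    {"dx": 0, "dy": 0, "dz": -0.55, "wx": 0, "wy": 0, "wz": 0, "fingers": 0},
    {"dx": 0, "dy": 0, "dz": -0.62, "wx": 0, "wy": 0, "wz": 0, "fingers": 0},
    {"dx": 0, "dy": 0, "dz": -0.67, "wx": 0, "wy": 0, "wz": 0, "fingers": 0},
    {"dx": 0, "dy": 0, "dz": -0.7, "wx": 0, "wy": 0, "wz": 0, "fingers": 0},
    {"dx": 0, "dy": 0, "dz": -0.72, "wx": 0, "wy": 0, "wz": 0, "fingers": 0}
  ]
}}

```text
t: 26.8
tcp_pos: [0.4823, -0.0428, 0.2443]
orientation: [-180.0, -0.0, 96.7]
force: [0.4, -0.3, -7.8]
grip_width: 0.168
gripper_force: 87.9
```

Request:
{"api": "arm_command", "payload": {
  "increments": [
    {"dx": 0, "dy": 0, "dz": 0, "wx": 0, "wy": 0, "wz": 0, "fingers": 0},
    {"dx": 0, "dy": 0, "dz": 0, "wx": 0, "wy": 0, "wz": 0, "fingers": 0},
    {"dx": 0, "dy": 0, "dz": 0, "wx": 0, "wy": 0, "wz": 0, "fingers": 0},
    {"dx": 0, "dy": 0, "dz": 0, "wx": 0, "wy": 0, "wz": 0, "fingers": 0}
  ]
}}

```text
t: 27.3
tcp_pos: [0.4824, -0.0428, 0.2442]
orientation: [-180.0, -0.0, 96.7]
force: [1.1, -0.1, -8.2]
grip_width: 0.176
gripper_force: 87.9
```

```bash
python3 - <<'E'
from bench import ctrl,eyes
import cv2,numpy as np
from h import *
o=ctrl.observe();print(o["tcp_pos"],o["orientation"],o["force"],o["moment"],o["grip_width"])
s=eyes.camera("side");cv2.imwrite("pics/sl.png",cv2.resize(s["pixels"][150:390,180:420],None,fx=2.5,fy=2.5,interpolation=cv2.INTER_CUBIC)[:,:,::-1])
u,X=caps(s,(200,180,400,390),.2055);print(u.round(1).tolist(),(toC(X,np.array([.48281,-.04254]),6.7)*1e3).round(1).tolist())
E
```

```text
[ 0.48237681 -0.04283582  0.2441643 ] [-1.79989078e+02 -3.68986941e-03  9.67129529e+01] [ 1.13060619 -0.11304544 -8.20790051] [-0.03055001 -0.00439609  0.01187342] 0.17647261615645035
[[257.2, 236.4], [255.5, 245.9], [268.5, 244.7], [268.2, 260.2], [296.3, 290.3], [309.3, 309.4]] [[-4.4, 164.8], [-23.3, 127.7], [8.1, 117.5], [-16.9, 57.8], [-1.7, -74.0], [-2.6, -143.3]]
```

View pics/sl.png

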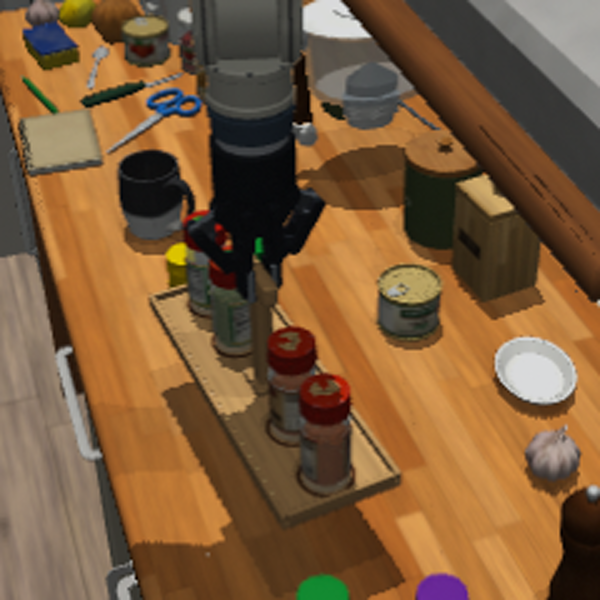

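The carrier is held level about 10 cm up. All four jars are upright in their rings (caps at (200,235), (228,270), (291,350) and (325,398)), and the bystanders haven't moved.

```bash
python3 -c "
from bench import job
print(job.finish_job())"
```

```text
the job is handed in; nothing more can be done
None
```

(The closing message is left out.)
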